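# Pick the gaping oyster off the stopped picking belt with tongs

### The arm

A 7-joint arm with a two-finger parallel gripper is mounted at the origin on the work surface. World frame = base frame: x ahead of the robot, y to its left, z up, the work surface at z = 0. Lengths are in m, angles in rad, forces in N, time in s.
With the tool pointing down it reaches from about 0.425 to 0.95 m from the base axis. Payload 4.7 kg.
Tool frame: the origin (TCP) lies between the finger pads; the fingertips stand 25 mm ahead of it and the grasp point (between the pads) lies 6 mm ahead of it; x points along the fingers, z is the direction in which the jaws open and shut, and the axes are right-handed (so a half turn about x gives the same grasp; the last joint's range is limited). The gripper opens to 85 mm and grips with 20 to 120 N. Pads are 22 mm wide; open, the fingers measure 114 mm over their backs; the gripper's body (76 mm by 85 mm) begins 54 mm behind the grasp point. The pads swing forward as they close: fully open they stand 13 mm farther back than shut.
Start: joints at [-1.138, 0.469, -0.049, 1.532, 0.024, 1.141, -0.082], TCP at [0.301, 0.604, 0.256] pointing down, gripper open.
Joint ranges: [-2.59, 2.59], [-0.33, 1.99], [-1.39, 1.29], [0.1, 2.45], [-1.04, 4.18], [0.21, 1.99], [-2.66, 2.66]. Speed limits (rad/s): [2.57, 2.57, 3.14, 3.14, 3.14, 3.14, 3.14].

### API

Orientations are given as a 3x3 rotation matrix whose columns are the frame's x, y, z axes.
In Python, from rig import * gives the robot as it stands. Calls block until the motion is done:
- movep(position, orientation): joint-space move of the TCP to a pose.
- move_l(position, attitude=None, feed=0.15, until_force=None): straight line of the TCP; attitude=None keeps the orientation; feed is the mean speed in m/s. With until_force (N) it stops when the force on the tool has changed by that much, and returns True; else False.
- move_joints(angles): joint-space move.
- command_gripper(opening, newtons=None): finger opening in m; newtons is the grip in N (None keeps the last); returns when the fingers have stopped.
- sleep(seconds).
- inverse_kinematics(position, orientation): joint angles nearest the present ones, or None.
- sense(): the state.
- camera(name): name is "side" or "top"; returns (picture, depth): 480x640x3 uint8, red, green, blue; 480x640 float32, m along the optical axis (not along the pixel's ray), 0 where there is no reading.
- camera_params(name): a dict with "K" (3x3 intrinsics, pixels), "position" and "rotation" of the camera in the world. Camera axes: x right, y down, z forward; pixel columns grow to the right and rows downward; lengths in m; the calibration is good to about 2 mm. A picture is of the moment at which its call begins. camera_params takes no time and is no camera call.
A pose or a line that the arm cannot do raises Unreachable and nothing moves.
- finish_job(): hands the job in, once; it reports no verdict.
The state is a dict: "time_s": time; "joint_pos": joint angles; "qd": joint speeds; "joint_efforts": joint torques, N m; "position": TCP position; "tcp_rot": TCP orientation; "wrist_force": force on the tool from outside, world axes, zero at the start; "ft_torque": the same for the moment, N m; "finger_gap": finger opening in m.
Only numpy, scipy, OpenCV 4.12 (cv2) and the standard library are available. Lean on these libraries where they do the work, as an engineer would, in place of code of your own. Each camera call takes 0.05 s, during which the arm holds its last target. There are 200 camera calls.

### The job

First press the picking belt's red stop button right down until it latches, so that the belt cannot start while you reach in. Then pick up the tongs, close them on the gaping (dead) oyster, touching it with the tongs only, lift it at least 10 cm off the belt and finish while still holding it up in the tongs for me to check. Leave the four good, closed oysters where they lie and do not push the other things on the bench about.

Things in the scene. Friction and masses are not known exactly. Their poses are not given: they have to be found in the camera images.
- stop (a joint): Red mushroom stop button (head 40 mm across) on the yellow box at the side of the belt; moves straight down. Value = travel pressed in m: 0 up, 0.008 fully down. It resists with about 4 N at first, easing until it snaps over half-way (4 mm); then it stays latched fully down by itself (0.008).
- stop_top (a point): Centre of the top face of the red button head, about 117 mm above the bench while it is up; the head travels 8 mm down. The yellow box under it is 70 x 70 mm, its top about 32 mm below this point, with the belt beside it on its +y side.
- belt_top (a point): Middle of the belt's upper face, 85 mm above the bench. Blue flat belt 620 mm long along this frame's x and 340 mm wide, with no guides over the half nearer the robot (two low guide rails, 26 mm high, along the edges of the far half); frame axes x along the belt away from the robot, z up.
- tongs_grip (a point): Point between the black grips of the spring tongs, which lie on edge on the bench (arms side by side), 16 mm above it. x to the heads (95 mm ahead; pivot 105 mm behind), y across (arms close along it), z up. Grips 80 mm long, 26 high, 55 over the outside, open. 4 N on each grip begins to close them, 7 N shuts; let go, they open. 1 mm less over the grips: heads 1.9 mm closer. 140 g, balanced here.
- tongs_tip (a point): Point half-way between the two tongs heads, 95 mm ahead of tongs_grip. Heads 46 mm long, 31 mm high (their lower edge 16 mm below this point), 68 mm apart inside and 77 mm over the outside while open; they close on a 44 mm wide oyster when the grips measure about 42 mm over the outside.
- tongs: The tongs as a whole; origin at the pivot, on the underside, axes as tongs_grip.
- tongs_left: The tongs' left arm (+y side) with its grip and head; origin at the pivot, turns about z.
- tongs_right: The tongs' right arm (-y side) with its grip and head; origin at the pivot, turns about z.
- gaper_mid (a point): The gaping oyster: 68 mm long, 44 wide, about 60 g, upper shell open by 25 degrees at the wide lip end so that the white inside shows, 46 mm high at the lip. One of three oysters in the row nearer the robot. Point at its middle, 12.5 mm above the belt, at the lower shell's rim. x along the oyster to the lip, roughly along the belt away from the robot, y across, z up.
- gaper: The gaping oyster; origin under its middle, axes as gaper_mid.
- good1: Good closed grey oyster on the belt, 68 x 44 mm, 26 mm high; origin under its middle.
- good2: Good closed oyster, as good1.
- good3: Good closed oyster, as good1, farther along the belt.
- good4: Good closed oyster, as good1, farther along the belt.
- spray: White spray bottle with blue trigger head, 72 mm across, 205 mm high, standing on the bench; origin under its middle.
- pot: Clear sample pot with white lid, 64 mm across, 75 mm high, standing; origin under its middle.
- brush: Blue scrubbing brush, 190 x 45 mm, 38 mm high; origin under its middle, x along its length.
- knife: Yellow-handled oyster knife, 165 mm long, 24 mm high; origin on its underside at the guard, x towards the blade tip.
- belt: The belt machine; origin on the bench under its middle.
Not all that is in view belongs to the job. Of the things like the gaper, leave any that is purple; of the rest the larger one is meant.

How it is judged:
On the way, in this order (a step that is already met when the one before it is completed fails the run):
1. the stop button is latched down (value of joint stop above 0.006 m), for 0.2 s.
2. the tongs are gripped and lifted off the bench (height (world z) of tongs_grip above 0.05 m and contact force between the fingers and tongs above 1 N), for 0.2 s.
3. the gaping oyster is lifted between the two heads of the tongs (height (world z) of gaper_mid above 0.15 m and contact force between each of tongs_left, tongs_right and gaper above 0.5 N), for 0.2 s.
At the end, for the whole second after the job is handed in: Stop button still latched (over 6 of 8 mm); gaping oyster held still (under 30 mm/s) between both tongs heads (over 0.5 N each), its middle over 19 cm above the bench (about 10 cm above where it lay); fingers squeeze both tongs arms (over 1 N); tongs and oyster clear of the belt (value of joint stop above 0.006 m and height (world z) of gaper_mid above 0.19 m and contact force between each of tongs_left, tongs_right and gaper above 0.5 N and contact force between the fingers and tongs_left above 1 N and contact force between the fingers and tongs_right above 1 N and contact force between each of tongs, gaper and belt below 0.1 N and linear speed of gaper below 0.03 m/s); the arm keeps its last pose, push and grip.
It fails at once if the gaping oyster is touched by the fingers or the arm (contact force between any of the fingers, the arm and gaper above 0.5 N).
It fails at once if a good oyster is moved by more than 20 mm (distance of any of good1, good2, good3, good4 from where it was at the start of the episode above 0.02 m).
It fails at once if the spray bottle, pot, brush or knife is moved by more than 40 mm (distance of any of spray, pot, brush, knife from where it was at the start of the episode above 0.04 m).
It also fails if it takes over 58 s, if anything falls off the work surface, if the arm or the gripper's body presses on something with over 40 N, if the wrist force passes 120 N, or if a joint passes its speed limit or range.

## Working session

There is one attempt and no reset: what is moved stays moved. The work goes in short steps, each a Python script; the robot and the scene stay as the last script left them, time stands still between calls to the robot, and variables do not carry over. Pictures are saved under pics/ and viewed, on a budget of 10 in all, crops included, one or two more only if the job needs it, and the job is handed in when it is done.

```bash
mkdir -p pics; python3 - <<'E'
from rig import *
import numpy as np, cv2
for n in("top","side"):
    im,d=camera(n); cv2.imwrite(f"pics/{n}0.png",im[:,:,::-1]); np.savez(f"{n}0.npz",im=im,d=d,**camera_params(n))
    p=camera_params(n); print(n,p["K"].tolist(),p["position"],np.round(p["rotation"],3).tolist())
s=sense(); print(s["time_s"],s["position"],np.round(s["tcp_rot"],3).tolist(),s["finger_gap"])
E
```

```text
top [[469.43681975910704, 0.0, 319.54527401003344], [0.0, 469.43681975910704, 241.91520473534763], [0.0, 0.0, 1.0]] [ 0.51732198 -0.0900854   1.10693306] [[0.011, -0.998, 0.055], [-1.0, -0.01, 0.015], [-0.014, -0.055, -0.998]]
side [[522.3312880139313, 0.0, 319.28327194761505], [0.0, 522.3312880139313, 245.0413297650349], [0.0, 0.0, 1.0]] [0.23887814 0.93341167 1.14229625] [[-0.957, -0.191, 0.22], [-0.29, 0.675, -0.679], [-0.019, -0.713, -0.701]]
0.1 [0.30051338 0.60387407 0.25531825] [[-0.001, -0.895, 0.446], [-0.002, 0.446, 0.895], [-1.0, -0.0, -0.002]] 0.08542923798384187
```

View pics/top0.png

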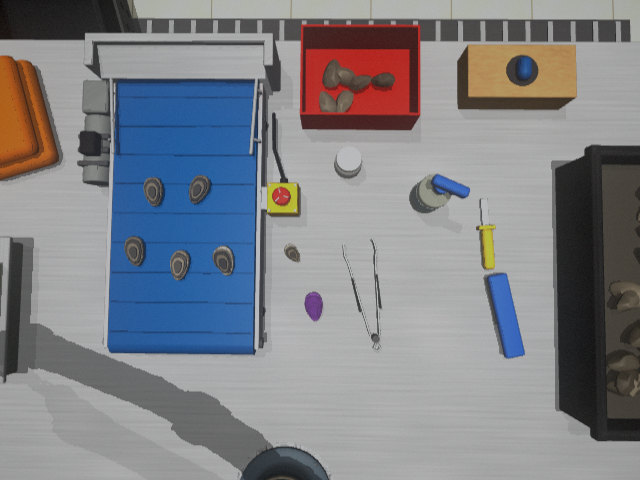

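View pics/side0.png

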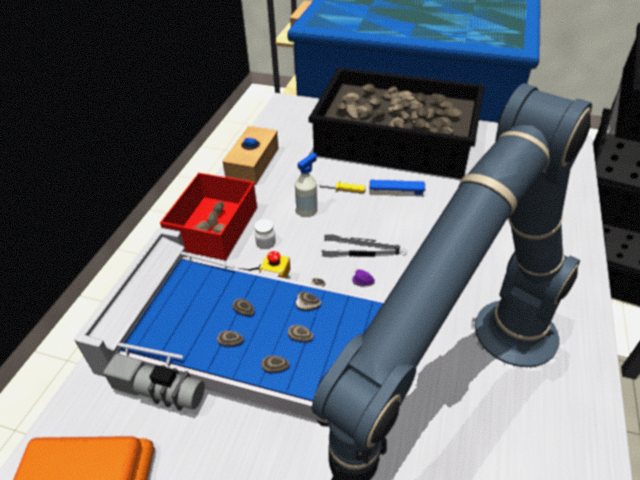

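```bash
cat > h.py <<'E'
import numpy as np, cv2
def cloud(z):
    v,u=np.mgrid[:480,:640]; K=z["K"]; d=z["d"]
    p=np.stack([(u-K[0,2])/K[0,0]*d,(v-K[1,2])/K[1,1]*d,d],-1)
    return p@z["rotation"].T+z["position"]
def comps(mask,W,amin=20):
    n,l,st,c=cv2.connectedComponentsWithStats(mask.astype(np.uint8))
    out=[]
    for i in range(1,n):
        if st[i,4]<amin: continue
        P=W[l==i]; m=P[:,:2].mean(0); e,V=np.linalg.eigh(np.cov(P[:,:2].T)); a=V[:,1]*np.sign(V[0,1])
        r=(P[:,:2]-m)@np.c_[a,[-a[1],a[0]]]
        mid=m+np.c_[a,[-a[1],a[0]]]@((r.max(0)+r.min(0))/2)
        out.append((np.round(c[i]),st[i,4],mid.round(4),np.degrees(np.arctan2(a[1],a[0])).round(1),np.ptp(r,axis=0).round(3),P[:,2].max().round(3),np.median(P[:,2]).round(3)))
    return out
E
python3 - <<'E'
from h import *
z=dict(np.load("top0.npz"));W=cloud(z);im=z["im"]
hsv=cv2.cvtColor(im,cv2.COLOR_RGB2HSV)
v,u=np.mgrid[:480,:640]
print("belt z",np.median(W[300:330,130:240,2]),"bench",np.median(W[380:430,400:500,2]))
belt=(u>112)&(u<256)&(v>160)&(v<300)
print("oysters");[print(*o) for o in comps(belt&(hsv[...,1]<120),W)]
print("tallpix");[print(*o) for o in comps(belt&(W[...,2]>.092),W)]
red=(u>262)&(u<302)&(v>175)&(v<220)&((hsv[...,0]<8)|(hsv[...,0]>172))&(hsv[...,1]>120)
print("stop");[print(*o) for o in comps(red,W)]
t=(u>335)&(u<390)&(v>230)&(v<360)
print("tongs");[print(*o) for o in comps(t&(W[...,2]>.008),W,10)]
[print(*o) for o in comps(t&(im.max(-1)<60),W,10)]
c=np.hstack([cv2.resize(im[230:295,110:250],None,fx=4,fy=4,interpolation=2),np.zeros((260,4,3),np.uint8)])
c2=cv2.resize(im[232:358,330:395],None,fx=4,fy=4,interpolation=2)
o=np.zeros((510,830,3),np.uint8);o[:260,:564]=c;o[:504,566:826]=c2
zs=np.load("side0.npz")["im"]; s=cv2.resize(zs[285:345,255:345],None,fx=4,fy=4,interpolation=2);o[264:504,:360]=s
cv2.imwrite("pics/crop1.png",o[:,:800,::-1])
E
```

```text
belt z 0.08420943715638374 bench -0.0001649294172159088
oysters
[198. 188.] 454 [0.5996 0.0645] 55.7 [0.348 0.064] 1.107 0.104
[153. 190.] 453 [0.5929 0.1175] 60.6 [0.436 0.072] 1.107 0.104
[134. 250.] 469 [0.5494 0.3287] 12.5 [0.064 0.048] 0.114 0.104
[223. 259.] 492 [0.5202 0.0394] 57.7 [0.222 0.133] 1.107 0.117
[179. 264.] 470 [0.5268 0.0809] -87.3 [0.341 0.065] 1.107 0.104
[255. 280.] 40 [0.4908 0.0662] 5.7 [0.086 0.006] 0.083 0.08
tallpix
[198. 188.] 455 [0.6035 0.0623] 56.9 [0.349 0.064] 1.107 0.104
[153. 190.] 453 [0.5938 0.1171] 60.2 [0.436 0.073] 1.107 0.104
[134. 250.] 465 [0.5506 0.3252] 13.7 [0.065 0.041] 0.114 0.104
[223. 259.] 491 [0.5149 0.0366] 70.8 [0.238 0.088] 1.107 0.118
[179. 264.] 462 [0.5226 0.0782] -89.8 [0.336 0.065] 1.107 0.104
stop
[281. 196.] 209 [ 0.6013 -0.0365] 33.3 [0.199 0.036] 1.107 0.114
tongs
[376. 286.] 288 [ 0.4735 -0.1531] 4.4 [0.22  0.119] 1.107 0.026
[361. 305.] 325 [ 0.4441 -0.1488] 20.1 [0.259 0.06 ] 1.107 0.026
```

View pics/crop1.png

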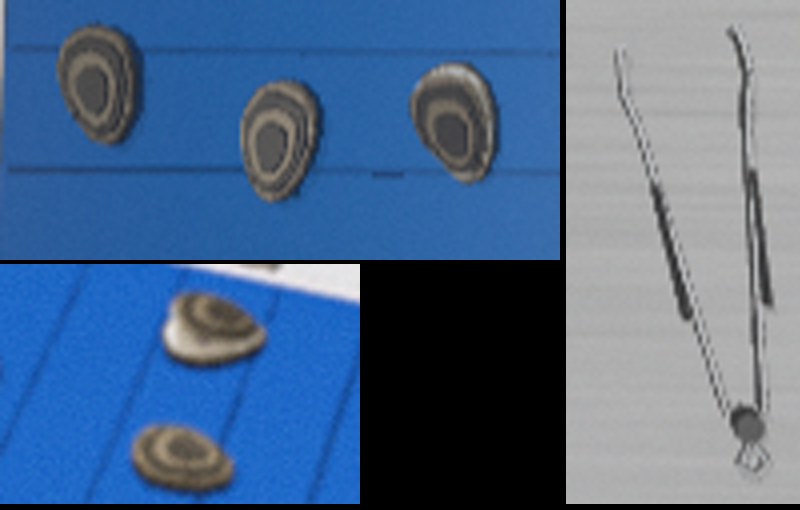

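```bash
cat >> h.py <<'E'
def ray(z,uv,h):
    uv=np.atleast_2d(np.array(uv,float)); d=np.c_[uv,np.ones(len(uv))]@np.linalg.inv(z["K"]).T@z["rotation"].T
    return z["position"]+d*((h-z["position"][2])/d[:,2])[:,None]
def tool(yaw,pitch=0):
    """tool down; jaws open along y of a frame yawed by yaw; pitch>0 leans fingers back toward -x of it"""
    x=np.array([-np.sin(pitch),0,-np.cos(pitch)]); zz=np.array([0,1.,0]); y=np.cross(zz,x)
    c,s=np.cos(yaw),np.sin(yaw); return np.array([[c,-s,0],[s,c,0],[0,0,1]])@np.c_[x,y,zz]
E
python3 - <<'E'
from h import *
from rig import *
z=dict(np.load("top0.npz"));W=cloud(z);im=z["im"];W[z["d"]<=0]=np.nan
hsv=cv2.cvtColor(im,cv2.COLOR_RGB2HSV); v,u=np.mgrid[:480,:640]; ok=z["d"]>0.5
belt=(u>112)&(u<254)&(v>160)&(v<300)
print("oysters");[print(*o) for o in comps(belt&ok&(W[...,2]>.092),W)]
red=(u>262)&(u<302)&(v>175)&(v<220)&((hsv[...,0]<8)|(hsv[...,0]>172))&(hsv[...,1]>120)&ok
print("stop");[print(*o) for o in comps(red&(W[...,2]>.1),W)]
ys,xs=np.where(red); print("stop ray",ray(z,[xs.mean(),ys.mean()],.11), xs.mean(),ys.mean())
g=[(356.5,295),(378.5,291.5),(375.2,337.5),(343,249.5),(373,244.5)]
print("tongs gL gR piv hL hR\n",ray(z,g,.029).round(4))
t=(u>335)&(u<390)&(v>230)&(v<360)&ok&(W[...,2]>.008)
[print(*o) for o in comps(t,W,10)]
P=W[t]; print("pivot?",P[P[:,0]<.33].mean(0) if (P[:,0]<.33).any() else P[:,0].min())
for x in(.39,.40,.41,.42):
  for pit in(0,.2,.35):
    for yaw in(0,.2,.35):
      q=inverse_kinematics([x,.09,.115],tool(yaw,pit)); q2=inverse_kinematics([x,.09,.115],tool(yaw+np.pi,-pit)); print(x,pit,yaw,None if q is None else np.round(q,2), q2 is not None)
E
```

```text
oysters
[198. 188.] 450 [0.6862 0.1892] -20.5 [0.064 0.041] 0.113 0.104
[153. 190.] 451 [0.6803 0.2887] 9.4 [0.064 0.041] 0.113 0.104
[134. 250.] 465 [0.5506 0.3252] 13.7 [0.065 0.041] 0.114 0.104
[223. 259.] 488 [0.5323 0.1299] 13.2 [0.066 0.04 ] 0.128 0.118
[179. 264.] 459 [0.5219 0.2265] -4.7 [0.065 0.04 ] 0.113 0.104
stop
[281. 196.] 204 [0.6695 0.0086] 85.2 [0.037 0.035] 0.12 0.114
stop ray [[0.66957539 0.00827661 0.11      ]] 280.8743961352657 196.05314009661836
tongs gL gR piv hL hR
 [[ 0.4559 -0.16    0.029 ]
 [ 0.4645 -0.2102  0.029 ]
 [ 0.3604 -0.2031  0.029 ]
 [ 0.5596 -0.1284  0.029 ]
 [ 0.5717 -0.1972  0.029 ]]
[376. 286.] 286 [ 0.4775 -0.2064] 3.8 [0.22  0.013] 0.035 0.026
[361. 305.] 323 [ 0.4507 -0.1668] 19.8 [0.259 0.023] 0.037 0.026
pivot? [ 0.32878685 -0.20646819  0.01503664]
0.39 0 0 [-0.43  0.23  0.11  2.3  -0.04  0.61  1.28] True
0.39 0 0.2 [-0.4   0.23  0.07  2.3  -0.03  0.61  1.47] True
0.39 0 0.35 [-0.38  0.23  0.05  2.29 -0.02  0.62  1.61] True
0.39 0.2 0 [-0.36  0.32  0.08  2.18 -0.11  0.84  1.37] True
0.39 0.2 0.2 [-0.35  0.32  0.04  2.18 -0.05  0.84  1.5 
[... 1204 characters left out ...]
.13  1.01  1.41] True
0.41 0.35 0.2 [-0.3   0.42  0.01  2.05 -0.04  1.02  1.51] True
0.41 0.35 0.35 [-0.3   0.42 -0.02  2.05  0.02  1.02  1.58] True
0.42 0 0 [-0.4   0.27  0.11  2.24 -0.05  0.63  1.31] True
0.42 0 0.2 [-0.37  0.27  0.07  2.23 -0.03  0.64  1.49] True
0.42 0 0.35 [-0.35  0.27  0.04  2.23 -0.02  0.64  1.63] True
0.42 0.2 0 [-0.34  0.36  0.08  2.12 -0.1   0.86  1.38] True
0.42 0.2 0.2 [-0.33  0.36  0.04  2.12 -0.04  0.87  1.51] True
0.42 0.2 0.35 [-0.31  0.36  0.    2.12  0.01  0.87  1.6 ] True
0.42 0.35 0 [-0.3   0.43  0.06  2.04 -0.12  1.02  1.41] True
0.42 0.35 0.2 [-0.29  0.43  0.01  2.03 -0.04  1.03  1.51] True
0.42 0.35 0.35 [-0.3   0.43 -0.02  2.03  0.02  1.03  1.58] True
```

```bash
python3 - <<'E'
from h import *
from rig import *
command_gripper(0.0,40)
R=tool(0); B=np.array([.6697,.0083,0])
movep(B+[0,0,.23],R)
print(move_l(B+[0,0,.175],feed=.1))
print(move_l(B+[0,0,.130],feed=.03,until_force=2.5)); s=sense(); z0=s["position"][2]; print(z0,s["wrist_force"],s["finger_gap"])
for k in range(2,13,1):
    h=move_l(B+[0,0,z0-.001*k],feed=.03,until_force=20); s=sense(); print(k,h,s["position"][2].round(4),s["wrist_force"].round(1))
    if s["wrist_force"][2]>20 or h: break
move_l(B+[0,0,.22]); print(sense()["time_s"])
q=inverse_kinematics([.463,-.183,.03],tool(np.radians(11)));print(q)
E
```

```text
False
True
0.13410824585457917 [-1.00255295 -0.03264395  4.81388575] -0.0004158185015181851
2 False 0.134 [-3.9  0.  10.3]
3 False 0.134 [-6.2  0.6 15.6]
4 False 0.1339 [-7.6  0.4 20.9]
6.7917
[ 0.19084862  0.51555396  0.12657618  2.13378779 -0.13036164  0.49926259
  2.17849538]
```

```bash
python3 - <<'E'
from h import *
from rig import *
movep([.463,-.183,.20],tool(np.radians(11)))
command_gripper(.085)
im,d=camera("side"); p=camera_params("side"); z1=dict(im=im,d=d,**p)
def red(z):
    W=cloud(z); h=cv2.cvtColor(z["im"],cv2.COLOR_RGB2HSV); v,u=np.mgrid[:480,:640]
    m=(u>258)&(u<295)&(v>240)&(v<280)&((h[...,0]<8)|(h[...,0]>172))&(h[...,1]>120)&(z["d"]>.5)
    return m.sum(),W[m].mean(0),np.percentile(W[m][:,2],[50,90])
print(red(dict(np.load("side0.npz"))),red(z1)); np.savez("side1.npz",**z1)
cv2.imwrite("pics/side1.png",im[:,:,::-1]); s=sense();print(s["time_s"],s["position"],s["joint_pos"])
E
```

```text
(np.int64(119), array([0.66972172, 0.01480328, 0.11238328]), array([0.11362368, 0.11727068])) (np.int64(112), array([0.67017777, 0.01338148, 0.10534127]), array([0.10627316, 0.10971224]))
8.7167 [ 0.46298958 -0.18303828  0.20003631] [ 0.11834195  0.24271563  0.20412494  2.0189815  -0.06299478  0.88563577
  2.11919252]
```

View pics/side1.png

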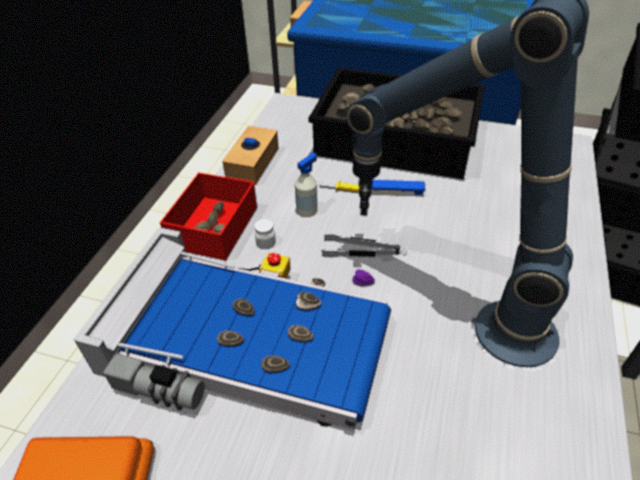

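```bash
python3 - <<'E'
from h import *
from rig import *
G=np.array([.463,-.183,0])
print(move_l(G+[0,0,.06],feed=.15), move_l(G+[0,0,.025],feed=.06,until_force=8))
for o in(.058,.054,.052):
    command_gripper(o,20); s=sense(); print(o,s["finger_gap"],s["wrist_force"].round(1),s["position"].round(4))
move_l(G+[0,0,.10],feed=.08); sleep(.3)
s=sense(); print(s["time_s"],s["finger_gap"],s["wrist_force"].round(2),s["ft_torque"].round(2))
for n in("side","top"):
    im,d=camera(n); np.savez(n+"2.npz",im=im,d=d,**camera_params(n))
    if n=="side": a=cv2.resize(im[170:290,280:430],(800,640))[:600]
cv2.imwrite("pics/side2.png",a[:,:,::-1])
E
```

```text
False False
0.058 0.058094853681210055 [0.7 0.2 0. ] [ 0.4633 -0.1832  0.0253]
0.054 0.05429391617532169 [0.4 0.4 5.7] [ 0.4635 -0.1832  0.0255]
0.052 0.05204043599246804 [ 0.  -0.4  8. ] [ 0.4637 -0.1832  0.0257]
12.7583 0.05216219849972047 [ 0.36  0.31 -1.41] [ 0.04 -0.02 -0.  ]
```

View pics/side2.png

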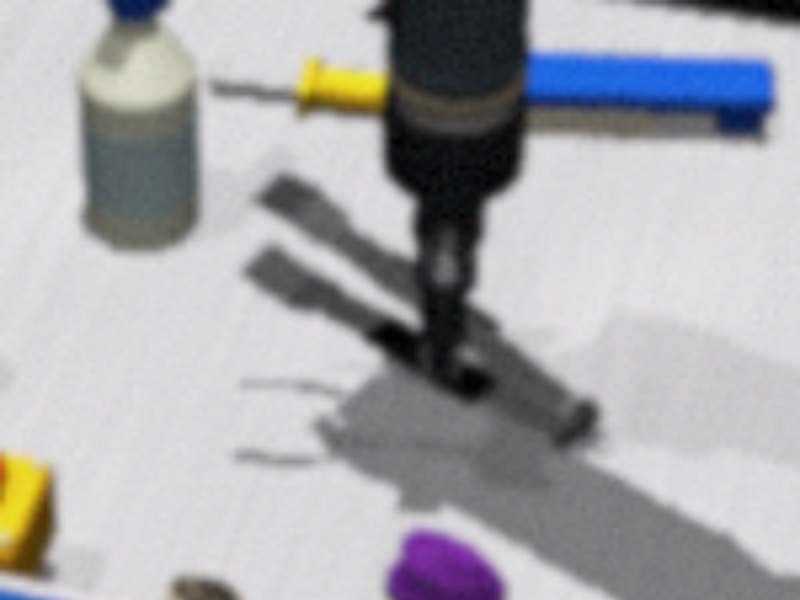

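```bash
cat >> h.py <<'E'
def tongs(zs,g,yaw,lo=.05,hi=.16):
    """points near the held tongs, in frame of grip g with yaw; prints bins along x"""
    W=cloud(zs)[zs["d"]>.3]; c,s=np.cos(yaw),np.sin(yaw)
    P=(W-g)@np.array([[c,-s,0],[s,c,0],[0,0,1]])
    return P[(abs(P[:,0])<.16)&(abs(P[:,1])<.055)&(W[:,2]>lo)&(W[:,2]<hi)]
E
python3 - <<'E'
from h import *
g=np.array([.463,-.183,.1]); yaw=np.radians(11)
for n in("side2","top2"):
    P=tongs(dict(np.load(n+".npz")),g,yaw,.03,.2); print(n)
    for a in np.arange(-.14,.15,.02):
        b=P[(P[:,0]>=a)&(P[:,0]<a+.02)]
        if len(b): print(a.round(2),len(b),"z",np.percentile(b[:,2],[5,50,95]).round(3),"y",np.percentile(b[:,1],[5,50,95]).round(3))
E
```

```text
side2
-0.1 4 z [-0.07  -0.068 -0.066] y [-0.002  0.002  0.006]
-0.08 22 z [-0.069 -0.066 -0.06 ] y [-0.012 -0.002  0.015]
-0.06 75 z [-0.068 -0.058 -0.046] y [-0.015 -0.007  0.019]
-0.04 102 z [-0.062 -0.043 -0.027] y [-0.019 -0.01   0.026]
-0.02 170 z [-0.045  0.005  0.094] y [-0.02   0.027  0.05 ]
0.0 146 z [-0.026  0.031  0.091] y [-0.02   0.029  0.047]
0.02 108 z [-0.015  0.001  0.017] y [-0.026  0.024  0.031]
0.04 109 z [0.002 0.019 0.039] y [-0.027 -0.02   0.032]
0.06 140 z [0.018 0.034 0.053] y [-0.032 -0.023  0.037]
0.08 134 z [0.028 0.047 0.064] y [-0.033  0.03   0.037]
0.1 30 z [0.04  0.049 0.056] y [-0.029  0.031  0.036]
top2
-0.02 18 z [0.032 0.081 0.083] y [0.047 0.051 0.054]
0.0 59 z [0.023 0.044 0.084] y [0.035 0.047 0.054]
0.02 24 z [-0.002  0.012  0.023] y [0.025 0.027 0.029]
0.04 47 z [0.013 0.031 0.044] y [-0.028 -0.024  0.031]
0.06 80 z [0.021 0.046 0.058] y [-0.032 -0.026  0.035]
0.08 72 z [0.031 0.062 0.068] y [-0.03   0.03   0.036]
0.1 27 z [0.047 0.052 0.06 ] y [-0.03   0.029  0.034]
```

```bash
python3 - <<'E'
from h import *
from rig import *
yaw=np.radians(11);ax=np.array([np.cos(yaw),np.sin(yaw),0])
G=np.array([.463,-.183,0])
print(move_l(G+[0,0,.030],feed=.08,until_force=12)); s=sense();print(s["position"].round(4),s["wrist_force"].round(1))
command_gripper(.072); G=G-.009*ax
move_l(G+[0,0,.031],feed=.06)
command_gripper(.050,20); s=sense();print(s["finger_gap"],s["wrist_force"].round(1))
move_l(G+[0,0,.036],feed=.03); move_l(G+[0,0,.10],feed=.08); sleep(.3)
s=sense(); print(s["time_s"],s["finger_gap"],s["wrist_force"].round(2),s["position"])
im,d=camera("side"); z=dict(im=im,d=d,**camera_params("side")); np.savez("side3.npz",**z)
P=tongs(z,G+[0,0,.1],yaw,.03,.2)
for a in np.arange(-.14,.15,.02):
    b=P[(P[:,0]>=a)&(P[:,0]<a+.02)]
    if len(b): print(a.round(2),len(b),"z",np.percentile(b[:,2],[5,50,95]).round(3),"y",np.percentile(b[:,1],[5,50,95]).round(3))
E
```

```text
False
[ 0.4632 -0.1831  0.0303] [-0.3  0.3 -1.3]
0.05033129378190379 [-0.8 -0.2  5.2]
16.4333 0.05043056499034979 [-0.43  0.76 -1.43] [ 0.4539984  -0.18466189  0.09966735]
-0.14 6 z [-0.019 -0.016 -0.014] y [-0.003  0.006  0.01 ]
-0.12 24 z [-0.031 -0.018 -0.003] y [-0.006  0.004  0.011]
-0.1 76 z [-0.03  -0.013 -0.002] y [-0.01   0.007  0.016]
-0.08 81 z [-0.029 -0.018 -0.007] y [-0.013 -0.005  0.017]
-0.06 82 z [-0.027 -0.017 -0.007] y [-0.014  0.003  0.02 ]
-0.04 93 z [-0.029 -0.016 -0.006] y [-0.018  0.013  0.026]
-0.02 142 z [-0.023  0.036  0.095] y [-0.017  0.03   0.051]
0.0 139 z [-0.024  0.054  0.093] y [-0.021  0.03   0.045]
0.02 95 z [-0.029 -0.015 -0.004] y [-0.022  0.023  0.03 ]
0.04 76 z [-0.028 -0.016 -0.006] y [-0.023  0.023  0.029]
0.06 84 z [-0.027 -0.016 -0.005] y [-0.026  0.003  0.032]
0.08 104 z [-0.03  -0.016 -0.002] y [-0.03   0.028  0.035]
0.1 113 z [-0.029 -0.014 -0.002] y [-0.031  0.031  0.037]
0.12 64 z [-0.03  -0.016 -0.001] y [-0.032  0.028  0.035]
```

```bash
python3 - <<'E'
from h import *
from rig import *
z=dict(np.load("side3.npz")); W=cloud(z); 
m=(z["d"]>.3)&(W[...,2]>.091)&(W[...,2]<.14)&(W[...,0]>.48)&(W[...,0]<.59)&(W[...,1]>.08)&(W[...,1]<.18)
print("side gaper");[print(*o) for o in comps(m,W)]
zt=dict(np.load("top2.npz"));W=cloud(zt); m=(zt["d"]>.3)&(W[...,2]>.091)&(W[...,2]<.14)&(W[...,0]>.48)&(W[...,0]<.59)&(W[...,1]>.08)&(W[...,1]<.18)
print("top");[print(*o) for o in comps(m,W)]
yaw=np.radians(13.2);c,s=np.cos(yaw),np.sin(yaw)
O=np.array([.5323,.1299,0]); T=O-.104*np.array([c,s,0])-.003*np.array([-s,c,0])
p=sense()["position"]; R0=tool(np.radians(11))
print(np.abs(sense()["tcp_rot"]-R0).max())
move_l([p[0],p[1],.23],feed=.15)
move_l(T+[0,0,.23],tool(yaw),feed=.15); sleep(.3)
print(T,sense()["time_s"],sense()["finger_gap"])
ims=[]
for n in("side","top"):
    im,d=camera(n); z=dict(im=im,d=d,**camera_params(n)); np.savez(n+"4.npz",**z)
    P=tongs(z,T+[0,0,.23],yaw,.15,.25)
    for a in np.arange(-.14,.15,.02):
        b=P[(P[:,0]>=a)&(P[:,0]<a+.02)&(P[:,2]<.01)]
        if len(b): print(n,a.round(2),len(b),"z",np.percentile(b[:,2],[5,95]).round(3),"y",np.percentile(b[:,1],[5,95]).round(3),b[:,0].max().round(3))
    ims.append(cv2.resize(im[190:340,170:370] if n=="top" else im[200:350,220:420],(400,300)))
cv2.imwrite("pics/p4.png",np.hstack(ims)[:,:,::-1])
E
```

```text
side gaper
[307. 301.] 347 [0.5313 0.1324] 15.1 [0.065 0.042] 0.131 0.112
top
[223. 259.] 489 [0.5324 0.1295] 13.3 [0.066 0.04 ] 0.128 0.118
0.0005676474425448378
[0.43173285 0.10323077 0.        ] 19.875 0.050202233241227995
side -0.14 9 z [-0.021 -0.015] y [-0.006  0.008] -0.12
side -0.12 37 z [-0.028 -0.005] y [-0.006  0.009] -0.1
side -0.1 109 z [-0.027 -0.001] y [-0.01   0.013] -0.08
side -0.08 117 z [-0.028 -0.006] y [-0.013  0.016] -0.06
side -0.06 116 z [-0.027 -0.006] y [-0.015  0.018] -0.041
side -0.04 128 z [-0.027 -0.004] y [-0.018  0.026] -0.02
side -0.02 81 z [-0.026  0.   ] y [-0.017  0.04 ] -0.001
side 0.0 70 z [-0.026  0.002] y [-0.022  0.039] 0.02
side 0.02 137 z [-0.027 -0.004] y [-0.024  0.028] 0.04
side 0.04 119 z [-0.027 -0.004] y [-0.024  0.028] 0.059
side 0.06 115 z [-0.025 -0.005] y [-0.027  0.03 ] 0.08
side 0.08 148 z [-0.029 -0.001] y [-0.03   0.034] 0.099
side 0.1 161 z [-0.03  -0.001] y [-0.032  0.036] 0.12
side 0.12 93 z [-0.03  -0.001] y [-0.03   0.033] 0.133
top -0.14 19 z [-0.019 -0.015] y [-0.006  0.008] -0.12
top -0.12 45 z [-0.019 -0.001] y [-0.007  0.008] -0.1
top -0.1 131 z [-0.027 -0.   ] y [-0.011  0.011] -0.08
top -0.08 92 z [-0.025 -0.005] y [-0.013  0.014] -0.06
top -0.06 83 z [-0.026 -0.005] y [-0.015  0.015] -0.04
top -0.04 59 z [-0.026 -0.003] y [-0.023 -0.014] -0.02
top -0.02 8 z [-0.023 -0.003] y [-0.023 -0.022] -0.016
top 0.0 20 z [-0.026 -0.003] y [-0.025 -0.019] 0.02
top 0.02 68 z [-0.025 -0.003] y [-0.025  0.022] 0.04
top 0.04 100 z [-0.025 -0.003] y [-0.025  0.027] 0.06
top 0.06 92 z [-0.024 -0.004] y [-0.027  0.028] 0.08
top 0.08 115 z [-0.028  0.001] y [-0.031  0.031] 0.1
top 0.1 112 z [-0.028  0.001] y [-0.032  0.033] 0.12
top 0.12 66 z [-0.027  0.001] y [-0.03   0.031] 0.132
```

View pics/p4.png

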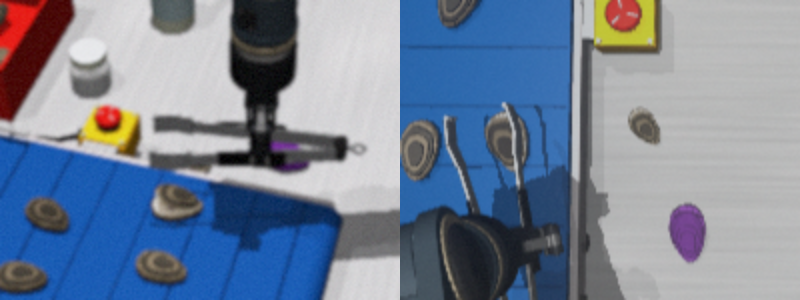

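```bash
python3 - <<'E'
from h import *
from rig import *
yaw=np.radians(13.5);c,s=np.cos(yaw),np.sin(yaw)
O=np.array([.5322,.1308,0]); T=O-.108*np.array([c,s,0])-.001*np.array([-s,c,0]); print(T)
move_l(T+[0,0,.2],tool(yaw),feed=.1)
print(move_l(T+[0,0,.121],feed=.08,until_force=4)); sleep(.2)
q=sense(); print(q["time_s"],q["position"].round(4),q["wrist_force"].round(2),q["finger_gap"])
ims=[]
for n in("side","top"):
    im,d=camera(n); np.savez(n+"5.npz",im=im,d=d,**camera_params(n))
    ims.append(cv2.resize(im[225:300,180:280] if n=="top" else im[260:335,260:360],(400,300)))
cv2.imwrite("pics/p5.png",np.hstack(ims)[:,:,::-1])
E
```

```text
[0.42741749 0.10461553 0.        ]
False
21.7583 [0.4277 0.1047 0.1214] [-0.01  0.26 -0.96] 0.05000725764655217
```

View pics/p5.png

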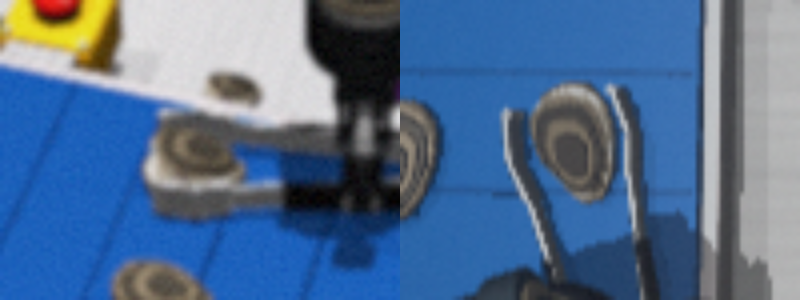

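```bash
python3 - <<'E'
from h import *
from rig import *
for o,f in((.046,20),(.042,20),(.036,40)):
    command_gripper(o,f); q=sense(); print(o,q["finger_gap"],q["wrist_force"].round(2))
p=q["position"]
move_l(p+[0,0,.02],feed=.03); sleep(.2); q=sense(); print(q["time_s"],q["finger_gap"],q["wrist_force"].round(2),q["ft_torque"].round(3))
ims=[]
for n in("side","top"):
    im,d=camera(n); z=dict(im=im,d=d,**camera_params(n)); np.savez(n+"6.npz",**z)
    P=tongs(z,q["position"],np.radians(13.5),.087,.25)
    for a in np.arange(-.14,.17,.02):
        b=P[(P[:,0]>=a)&(P[:,0]<a+.02)&(P[:,2]<.02)]
        if len(b): print(n,a.round(2),len(b),"z",np.percentile(b[:,2],[5,95]).round(3))
    ims.append(cv2.resize(im[225:300,180:280] if n=="top" else im[260:335,260:360],(400,300)))
cv2.imwrite("pics/p6.png",np.hstack(ims)[:,:,::-1])
E
```

```text
0.046 0.046130361272215405 [-0.08  0.3  -1.52]
0.042 0.042315261113316543 [-0.23 -0.69 -0.46]
0.036 0.041356077928995066 [-0.59  0.08 -0.02]
23.525 0.04122552444378895 [-0.06 -0.61 -2.07] [0.016 0.127 0.044]
side -0.14 10 z [-0.02  -0.016]
side -0.12 34 z [-0.03  -0.003]
side -0.1 105 z [-0.031 -0.002]
side -0.08 109 z [-0.03  -0.007]
side -0.06 108 z [-0.052 -0.007]
side -0.04 124 z [-0.052 -0.005]
side -0.02 66 z [-0.053  0.   ]
side 0.0 72 z [-0.053 -0.002]
side 0.02 125 z [-0.053 -0.005]
side 0.04 114 z [-0.039 -0.006]
side 0.06 122 z [-0.053 -0.007]
side 0.08 189 z [-0.045 -0.002]
side 0.1 189 z [-0.029  0.003]
side 0.12 128 z [-0.046  0.004]
side 0.14 25 z [-0.054 -0.051]
top -0.14 19 z [-0.02  -0.015]
top -0.12 40 z [-0.019 -0.001]
top -0.1 105 z [-0.029 -0.001]
top -0.08 84 z [-0.054 -0.005]
top -0.06 75 z [-0.053 -0.006]
top -0.04 54 z [-0.053 -0.005]
top -0.02 6 z [-0.045 -0.004]
top 0.0 23 z [-0.052  0.007]
top 0.02 71 z [-0.054 -0.004]
top 0.04 95 z [-0.054 -0.005]
top 0.06 114 z [-0.053 -0.006]
top 0.08 254 z [-0.053 -0.002]
top 0.1 278 z [-0.03   0.003]
top 0.12 187 z [-0.053  0.005]
top 0.14 31 z [-0.054 -0.052]
```

View pics/p6.png

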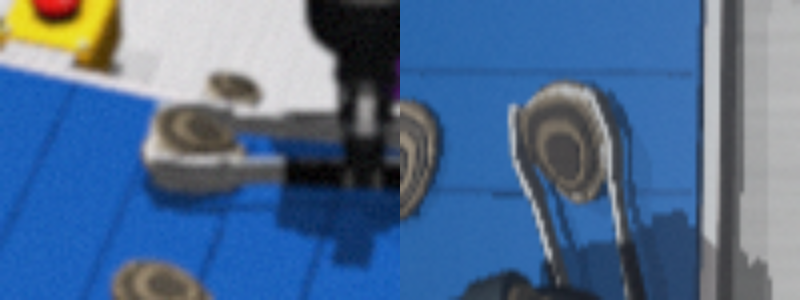

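```bash
python3 - <<'E'
from h import *
from rig import *
p=sense()["position"]
move_l([p[0],p[1],.27],feed=.06); sleep(1.0)
q=sense(); print(q["time_s"],q["position"],q["finger_gap"],q["wrist_force"].round(2),np.abs(q["qd"]).max())
im,d=camera("side"); z=dict(im=im,d=d,**camera_params("side"))
P=tongs(z,q["position"],np.radians(13.5),.12,.3); b=P[(P[:,0]>.07)&(P[:,0]<.15)]; print(len(b),np.percentile(b[:,2]+q["position"][2],[2,50,98]))
W=cloud(z);h=cv2.cvtColor(im,cv2.COLOR_RGB2HSV);v,u=np.mgrid[:480,:640]
m=(u>258)&(u<295)&(v>240)&(v<280)&((h[...,0]<8)|(h[...,0]>172))&(h[...,1]>120)&(d>.5); print("stop",np.percentile(W[m][:,2],[50,90]))
cv2.imwrite("pics/p7.png",im[:,:,::-1])
E
```

```text
26.925 [0.42729856 0.10457609 0.27001044] 0.040839972853607964 [ 0.33 -0.36 -2.06] 0.0010688085054256578
621 [0.2380587  0.26006694 0.2744932 ]
stop [0.106174   0.10903812]
```

View pics/p7.png

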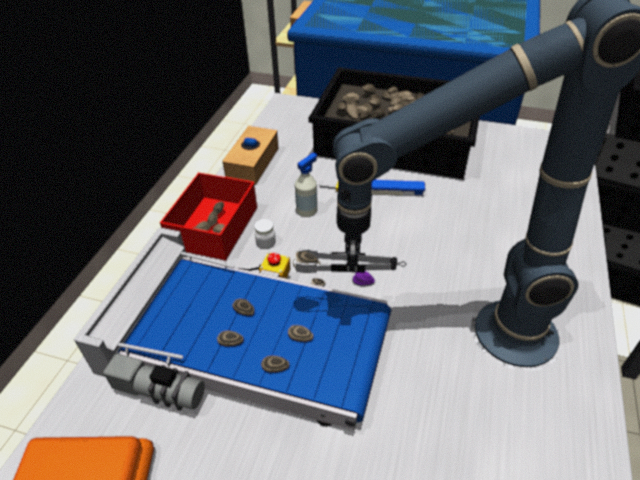

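The gaper is held level in the tongs, with its lower side at about 0.238 m. The four good oysters are in place and the stop is latched, so I'm handing in.

```bash
python3 -c "
from rig import *
finish_job(); print(sense()['time_s'],sense()['wrist_force'],sense()['finger_gap'])"
```

```text
the job is handed in; nothing more can be done
the job is handed in; nothing more can be done
```

The job is handed in: the red stop button is latched and the gaping oyster is held up in the tongs. No verdict came back, so the results below are my own last checks, taken just before handing in at about 27 s on the robot's clock.

- **Stop button:** the camera depth showed its head about 7–8 mm lower than at the start, both after the press and at the end.
- **Tongs:** the first grip failed, because the tongs swung to about 35° nose-up when lifted. I set them down and gripped them again 9 mm further back; that time they stayed level.
- **Gaper:** its underside was about 0.24 m above the bench, which puts its middle at about 0.246 m. It was held still and clear of the belt. The wrist carried 2.06 N, which matches the tongs plus the oyster.
- **Everything else:** the four good oysters, spray bottle, pot and brush looked unmoved in the last picture. The knife was mostly hidden behind the gripper there, but I did not go near it. I judged these by eye and did not measure them again.
- **Not measured:** I had no direct reading of the force on each tongs head. I inferred it from the fingers stopping at 41 mm under a 40 N grip, and from the weight lifted.

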